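# Meter four mandarins from the gravity feeder into a pan

### The arm

A 6-joint arm with a two-finger parallel gripper is mounted at the origin on the work surface. World frame = base frame: x ahead of the robot, y to its left, z up, the work surface at z = 0. Lengths are in m, angles in degrees, forces in N, time in s.
With the tool pointing down it reaches from about 0.3 to 0.75 m from the base axis. Payload 8.5 kg.
Tool frame: the origin (TCP) lies on the mounting face of the last link; the fingertips stand 173 mm ahead of it and the grasp point (between the pads) lies 155 mm ahead of it (env.tips_ahead is the distance from the TCP to the fingertips, in m); x points along the fingers, z is the direction in which the jaws open and shut, and the axes are right-handed (so a half turn about x gives the same grasp; the last joint's range is limited). The gripper opens to 85 mm and grips with 20 to 120 N. Pads are 22 mm wide; open, the fingers measure 114 mm over their backs; the gripper's body (76 mm by 85 mm) begins 54 mm behind the grasp point. The pads swing forward as they close: fully open they stand 13 mm farther back than shut.
Start: joints at [64.956, 21.807, 74.336, -0, 83.858, -12.336], TCP at [0.121, 0.537, 0.405] pointing down, gripper open.
Joint ranges: [-178.18, 178.18], [-50.72, 133.34], [12.68, 142.11], [-81.47, 261.47], [9.98, 163.14], [-165.26, 165.26]. Speed limits (degrees/s): [136.94, 136.94, 180, 180, 180, 180].

### API

Orientations are given as a 3x3 rotation matrix whose columns are the frame's x, y, z axes.
In Python, from rig import env, optics gives the robot as it stands.
- The arm moves only by the shell command python3 -m inch 'ROWS' [FORCE]. ROWS is JSON, a list of rows, each a list of 3 entries, a list of its own where there are three numbers: the closure, from -1 (fully open) to 1 (shut), then the shift along the tool's x, y, z in units of 30 mm (1.0 is 30 mm), then the turn about the tool's x in units of 5 degrees (1.0 is 5 degrees). In form: [[hand, [x, y, z], yaw], ...]. A call has exactly 8 rows; each row shifts and turns the commanded pose from where the row before left it, along the tool's axes as they then stand; what a row does not reach is not made up. A row lasts 1/12 s, in which the tool goes at most 41.7 mm and 7.16 degrees, less where a joint would pass 70% of its speed; a pose out of reach is approached as far as the arm can. A call is refused whole if a number of a shift passes 1 or a number of a turn 1, either way. A call with a gripper value outside its range is refused whole. The fingers move at their own pace and stop on an object; FORCE is the grip in N (left out, the last holds). Time passes only in rows, so rows that do not move let the fingers close, or fill a call up. It gives the time, the measured TCP pose, the force and the opening at its end, in the units of the state.
- env.observe(): the state, without advancing time (a new reading comes with each control period).
- optics.get_image(name): name is "scene" or "top" or "wrist"; returns the picture (400x640x3 uint8, red, green, blue); there is no depth.
- optics.camera_params(name): a dict with "fx", "fy", "cx", "cy" (pixels), "xyz" and "rotation" of the camera in the world. Camera axes: x right, y down, z forward; pixel columns grow to the right and rows downward; lengths in m; the calibration is good to about 2 mm. A picture is of the moment at which its call begins: read the wrist's pose just before it. camera_params takes no time and is no camera call; for the wrist camera it gives the pose at the moment of the call.
- env.close_job(): hands the job in, once; it reports no verdict.
The state is a dict: "time_s": time; "q": joint angles; "qvel": joint speeds; "joint_efforts": joint torques, N m; "position": TCP position; "tool_rot": TCP orientation; "ft_force": force on the tool from outside, world axes, zero at the start; "wrist_torque": the same for the moment, N m; "grip_width": finger opening in m.
Only numpy, scipy, OpenCV 4.12 (cv2) and the standard library are available. Lean on these libraries where they do the work, as an engineer would, in place of code of your own. Each camera call takes 0.05 s, during which the arm holds its last target.

### The job

Stand the pan on the cart under the feeder's bays while the gate is still shut, then slide the gate open just far enough to let exactly four of the six mandarins drop into the pan, and push the gate fully shut again with the other two still in the feeder. Do not touch the fruit, and leave the bottle, bowl and jar where they are.

Things in the scene. Friction and masses are not known exactly. Their poses are not given: they have to be found in the camera images.
- feeder: Fixed gravity feeder. Origin on the table under the middle of its row of four square bays; own y runs along the row, -x is its front (robot side). Bays open at top and bottom, 63 mm inside, 66 mm pitch, centres at y = -99, -33, 33, 99 mm, x = 0; walls 3 mm, z = 133 to 250 mm, clear front and back, steel dividers; outside 69 mm (x) by 267 mm (y). Under the gate it is open except at the column
- lip (a point): Middle of the front edge of the steel lip that flares forward from the top of the bays along their whole length (267 mm): feeder x = -67, y = 0, z = 277 mm; it slopes down to x = -33, z = 245 mm. It overhangs the gate's grip, so a gripper must lean back towards the feeder's front by about 30 to 40 degrees
- gate (a joint): Flat slide gate closing all bays from below (plate z = 125 to 131 mm). 0 = shut; grows in metres as it slides towards the feeder's +y, stop at 0.235. Bays open one after another from the feeder's -y end: opening s uncovers the first s of the row. A bay drops its fruit when its 66 mm are uncovered, and carries it while under 30 mm are. Needs 2 to 6 N, stays where left
- gate_grip (a point): Middle of the gate's grip, a square upright post 16 x 16 mm, z = 131 to 186 mm (this point at z = 164 mm), standing on a 30 mm wide tongue of the gate (top at z = 131 mm, reaching out to feeder x = -83 mm). The post is at feeder x = -70 mm, y = -100 mm + gate opening; it moves with the gate
- bay_centre (a point): Point at the gate's underside (z = 125 mm) below the middle of the first three bays from the feeder's -y end (feeder x = 0, y = -33 mm); does not move with the gate. The space below is free of the feeder but for its rear column (40 mm round, at feeder x = 170, y = 0) on a foot plate (feeder x = 130 to 240, y = -110 to 110 mm, 12 mm high); arms join column and bays behind the bays, z = 205 to 235 mm
- pan: Loose aluminium saute pan, 0.35 to 0.55 kg, 220 mm across the rim, 196 mm at the foot, 60 mm high, wall 4 mm, floor 5 mm. Origin at the centre of its underside; its straight handle points along its own -x
- pan_grip (a point): Good point to grip the pan's handle: pan x = -150 mm, z = 50 mm. The handle is a level bar 18 mm wide, 22 mm high (z = 39 to 61 mm), from x = -106 to -193 mm
- blank: Fixed square steel cover, 62 mm, at z = 240 to 254 mm on top of the one bay that is empty; origin at its centre. The other three bays hold two fruits each, one on the other
- bottle: Bystander: bottle, 76 mm across, 250 mm high, origin at the centre of its underside
- bowl: Bystander: white bowl, 100 mm across, 50 mm high, origin at the centre of its underside
- jar: Bystander: jar, 72 mm across, 110 mm high, origin at the centre of its underside
- fruit1_center (a point): Centre of one of six alike mandarins, 60 mm balls, 0.11 kg; each starts in the feeder (lower centres at z = 161 mm, upper at 221 mm)
- fruit2_center (a point): Centre of one of six alike mandarins, 60 mm balls, 0.11 kg; each starts in the feeder (lower centres at z = 161 mm, upper at 221 mm)
- fruit3_center (a point): Centre of one of six alike mandarins, 60 mm balls, 0.11 kg; each starts in the feeder (lower centres at z = 161 mm, upper at 221 mm)
- fruit4_center (a point): Centre of one of six alike mandarins, 60 mm balls, 0.11 kg; each starts in the feeder (lower centres at z = 161 mm, upper at 221 mm)
- fruit5_center (a point): Centre of one of six alike mandarins, 60 mm balls, 0.11 kg; each starts in the feeder (lower centres at z = 161 mm, upper at 221 mm)
- fruit6_center (a point): Centre of one of six alike mandarins, 60 mm balls, 0.11 kg; each starts in the feeder (lower centres at z = 161 mm, upper at 221 mm)
Not all that is in view belongs to the job. Leave any black or brown look-alike of the part that bears fruit4_center alone.

How it is judged (in metres and radians):
On the way:
1. the pan stands under the feeder's bays (centres within 90 mm), gate still shut (under 20 mm), all fruit in the feeder (horizontal distance between pan and bay_centre below 0.09 m and height (world z) of pan below 0.01 m and value of joint gate below 0.02 m and horizontal distance between each of fruit1_center, fruit2_center, fruit3_center, fruit4_center, fruit5_center, fruit6_center and feeder below 0.14 m and height (world z) of each of fruit1_center, fruit2_center, fruit3_center, fruit4_center, fruit5_center, fruit6_center above 0.145 m), for 0.2 s.
At the end, for the whole second after the job is handed in: Exactly four mandarins in the pan (within 95 mm of its axis, under 115 mm above its underside), two still in the feeder's bays, gate shut within 8 mm, pan upright (0.1 rad) and still on the cart; bottle, bowl and jar within 30 mm of their starts; fruit at rest (((horizontal distance between each of fruit1_center, fruit2_center, fruit3_center, fruit4_center and pan below 0.095 m and z of each of fruit1_center, fruit2_center, fruit3_center, fruit4_center in the frame of pan below 0.115 m and horizontal distance between each of fruit5_center, fruit6_center and feeder below 0.14 m and height (world z) of each of fruit5_center, fruit6_center above 0.145 m) or (horizontal distance between each of fruit1_center, fruit2_center, fruit3_center, fruit5_center and pan below 0.095 m and z of each of fruit1_center, fruit2_center, fruit3_center, fruit5_center in the frame of pan below 0.115 m and horizontal distance between each of fruit4_center, fruit6_center and feeder below 0.14 m and height (world z) of each of fruit4_center, fruit6_center above 0.145 m) or (horizontal distance between each of fruit1_center, fruit2_center, fruit3_center, fruit6_center and pan below 0.095 m and z of each of fruit1_center, fruit2_center, fruit3_center, fruit6_center in the frame of pan below 0.115 m and horizontal distance between each of fruit4_center, fruit5_center and feeder below 0.14 m and height (world z) of each of fruit4_center, fruit5_center above 0.145 m) or (horizontal distance between each of fruit1_center, fruit2_center, fruit4_center, fruit5_center and pan below 0.095 m and z of each of fruit1_center, fruit2_center, fruit4_center, fruit5_center in the frame of pan below 0.115 m and horizontal distance between each of fruit3_center, fruit6_center and feeder below 0.14 m and height (world z) of each of fruit3_center, fruit6_center above 0.145 m) or (horizontal distance between each of fruit1_center, fruit2_center, fruit4_center, fruit6_center and pan below 0.095 m and z of each of fruit1_center, fruit2_center, fruit4_center, fruit6_center in the frame of pan below 0.115 m and horizontal distance between each of fruit3_center, fruit5_center and feeder below 0.14 m and height (world z) of each of fruit3_center, fruit5_center above 0.145 m) or (horizontal distance between each of fruit1_center, fruit2_center, fruit5_center, fruit6_center and pan below 0.095 m and z of each of fruit1_center, fruit2_center, fruit5_center, fruit6_center in the frame of pan below 0.115 m and horizontal distance between each of fruit3_center, fruit4_center and feeder below 0.14 m and height (world z) of each of fruit3_center, fruit4_center above 0.145 m) or (horizontal distance between each of fruit1_center, fruit3_center, fruit4_center, fruit5_center and pan below 0.095 m and z of each of fruit1_center, fruit3_center, fruit4_center, fruit5_center in the frame of pan below 0.115 m and horizontal distance between each of fruit2_center, fruit6_center and feeder below 0.14 m and height (world z) of each of fruit2_center, fruit6_center above 0.145 m) or (horizontal distance between each of fruit1_center, fruit3_center, fruit4_center, fruit6_center and pan below 0.095 m and z of each of fruit1_center, fruit3_center, fruit4_center, fruit6_center in the frame of pan below 0.115 m and horizontal distance between each of fruit2_center, fruit5_center and feeder below 0.14 m and height (world z) of each of fruit2_center, fruit5_center above 0.145 m) or (horizontal distance between each of fruit1_center, fruit3_center, fruit5_center, fruit6_center and pan below 0.095 m and z of each of fruit1_center, fruit3_center, fruit5_center, fruit6_center in the frame of pan below 0.115 m and horizontal distance between each of fruit2_center, fruit4_center and feeder below 0.14 m and height (world z) of each of fruit2_center, fruit4_center above 0.145 m) or (horizontal distance between each of fruit1_center, fruit4_center, fruit5_center, fruit6_center and pan below 0.095 m and z of each of fruit1_center, fruit4_center, fruit5_center, fruit6_center in the frame of pan below 0.115 m and horizontal distance between each of fruit2_center, fruit3_center and feeder below 0.14 m and height (world z) of each of fruit2_center, fruit3_center above 0.145 m) or (horizontal distance between each of fruit1_center, fruit6_center and feeder below 0.14 m and height (world z) of each of fruit1_center, fruit6_center above 0.145 m and horizontal distance between each of fruit2_center, fruit3_center, fruit4_center, fruit5_center and pan below 0.095 m and z of each of fruit2_center, fruit3_center, fruit4_center, fruit5_center in the frame of pan below 0.115 m) or (horizontal distance between each of fruit1_center, fruit5_center and feeder below 0.14 m and height (world z) of each of fruit1_center, fruit5_center above 0.145 m and horizontal distance between each of fruit2_center, fruit3_center, fruit4_center, fruit6_center and pan below 0.095 m and z of each of fruit2_center, fruit3_center, fruit4_center, fruit6_center in the frame of pan below 0.115 m) or (horizontal distance between each of fruit1_center, fruit4_center and feeder below 0.14 m and height (world z) of each of fruit1_center, fruit4_center above 0.145 m and horizontal distance between each of fruit2_center, fruit3_center, fruit5_center, fruit6_center and pan below 0.095 m and z of each of fruit2_center, fruit3_center, fruit5_center, fruit6_center in the frame of pan below 0.115 m) or (horizontal distance between each of fruit1_center, fruit3_center and feeder below 0.14 m and height (world z) of each of fruit1_center, fruit3_center above 0.145 m and horizontal distance between each of fruit2_center, fruit4_center, fruit5_center, fruit6_center and pan below 0.095 m and z of each of fruit2_center, fruit4_center, fruit5_center, fruit6_center in the frame of pan below 0.115 m) or (horizontal distance between each of fruit1_center, fruit2_center and feeder below 0.14 m and height (world z) of each of fruit1_center, fruit2_center above 0.145 m and horizontal distance between each of fruit3_center, fruit4_center, fruit5_center, fruit6_center and pan below 0.095 m and z of each of fruit3_center, fruit4_center, fruit5_center, fruit6_center in the frame of pan below 0.115 m)) and value of joint gate below 0.008 m and angle between pan's own z axis and vertical below 0.1 rad and height (world z) of pan below 0.01 m and linear speed of pan below 0.02 m/s and distance of each of bottle, bowl, jar from where it was at the start of the episode below 0.03 m and linear speed of each of fruit1, fruit2, fruit3, fruit4, fruit5, fruit6 below 0.1 m/s); the robot touches nothing.
It fails at once if the bottle is pushed more than 30 mm or tipped (distance of bottle from where it was at the start of the episode above 0.03 m or angle between bottle's own z axis and vertical above 0.35 rad).
It fails at once if the bowl is pushed more than 30 mm or tipped (distance of bowl from where it was at the start of the episode above 0.03 m or angle between bowl's own z axis and vertical above 0.35 rad).
It fails at once if the jar is pushed more than 30 mm or tipped (distance of jar from where it was at the start of the episode above 0.03 m or angle between jar's own z axis and vertical above 0.35 rad).
It fails at once if the robot touches a mandarin (contact force between any of the fingers, the arm and fruit1 above 1 N or contact force between any of the fingers, the arm and fruit2 above 1 N or contact force between any of the fingers, the arm and fruit3 above 1 N or contact force between any of the fingers, the arm and fruit4 above 1 N or contact force between any of the fingers, the arm and fruit5 above 1 N or contact force between any of the fingers, the arm and fruit6 above 1 N).
It also fails if it takes over 67 s, if anything falls off the work surface, if the arm or the gripper's body presses on something with over 40 N, if the wrist force passes 120 N, or if a joint passes its speed limit or range.

## Working session

There is one attempt and no reset: what is moved stays moved. The work goes in short steps, Python scripts to look and compute and a shell command to move; the robot and the scene stay as the last step left them, time stands still between calls to the robot, and variables do not carry over. Pictures are saved under pics/ and viewed, and the job is handed in when it is done.

```bash
ls; mkdir -p pics; python3 - <<'E'
from rig import env, optics
import cv2
print({k:v for k,v in env.observe().items()})
for n in ["scene","top","wrist"]:
    p=optics.camera_params(n); print(n,p)
    cv2.imwrite(f"pics/{n}0.png",cv2.cvtColor(optics.get_image(n),cv2.COLOR_RGB2BGR))
E
```

```text
pics
{'time_s': 0.0, 'q': array([ 6.49561094e+01,  2.18418209e+01,  7.43853371e+01, -8.65603528e-04,
        8.38578457e+01, -1.23348226e+01]), 'qvel': array([ 0.01351433,  0.03609325, -0.03048258, -0.00464259, -0.00929341,
       -0.05354417]), 'joint_efforts': array([ 1.22371999e-03, -4.48460054e+01, -2.31279606e+01, -1.19295069e-04,
        4.68073064e-03,  2.44786685e-05]), 'position': array([0.12097625, 0.53648619, 0.40410037]), 'tool_rot': array([[-6.14414639e-04, -9.75500003e-01,  2.19998563e-01],
       [-1.35046977e-03,  2.19999213e-01,  9.75499115e-01],
       [-9.99998899e-01,  3.02259528e-04, -1.45255400e-03]]), 'ft_force': array([0.20189155, 0.65750575, 0.65544867]), 'wrist_torque': array([ 0.02705137, -0.04319143,  0.029564  ]), 'grip_width': 0.08517446650040303}
scene {'fx': 519.6693966719833, 'fy': 519.6693966719833, 'cx': 320.46857174838294, 'cy': 205.2217068134735, 'xyz': array([ 1.36315499, -0.14467526,  1.54808263]), 'rotation': array([[ 0.2003574 ,  0.84788615, -0.49086249],
       [ 0.97969679, -0.17704745,  0.0940659 ],
       [-0.00714877, -0.49974321, -0.86614411]])}
top {'fx': 402.56846807226873, 'fy': 402.56846807226873, 'cx': 326.83899486312293, 'cy': 204.09103736711666, 'xyz': array([0.52492375, 0.01310693, 1.11688116]), 'rotation': array([[ 0.02372077, -0.99769516,  0.06357437],
       [-0.99970258, -0.0240326 , -0.00414477],
       [ 0.00566307, -0.06345715, -0.9979685 ]])}
wrist {'fx': 360.64990730020213, 'fy': 360.64990730020213, 'cx': 322.20941994223085, 'cy': 194.05320159398744, 'xyz': array([0.04402859, 0.55385991, 0.37282009]), 'rotation': array([[ 0.22120699,  0.92918266,  0.29611999],
       [ 0.975222  , -0.20980165, -0.07018055],
       [-0.00308408,  0.30430716, -0.95256897]])}
```

View pics/scene0.png

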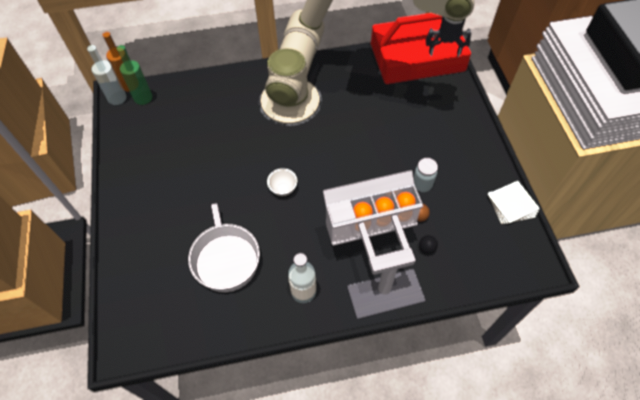

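View pics/top0.png

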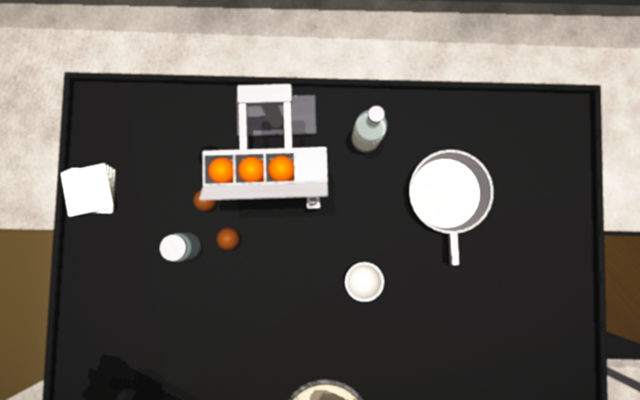

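View pics/wrist0.png

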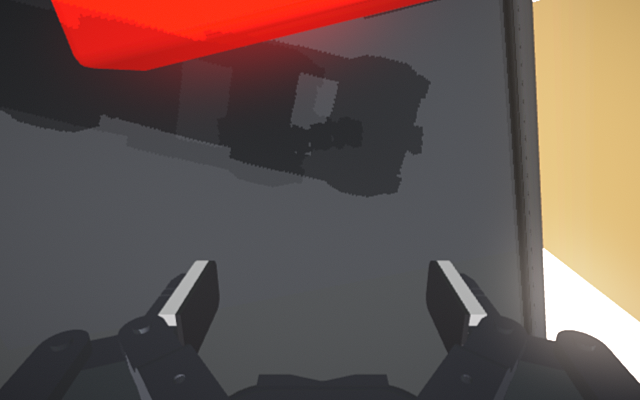

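The tool can only turn about its own axis, so it stays vertical. That rules out a leaned grasp of the post. My plan is to turn the jaws along the feeder's x and push the post sideways with one open finger, keeping the gripper body in front of the lip. The blank is on the -y end bay, so the gate has to open to about 0.21.

Next I'll look at enlarged crops.

```bash
python3 - <<'E'
import cv2
t=cv2.imread("pics/top0.png"); s=cv2.imread("pics/scene0.png")
cv2.imwrite("pics/t_feed.png",cv2.resize(t[70:220,185:345],None,fx=5,fy=4,interpolation=3)[:600])
cv2.imwrite("pics/t_pan.png",cv2.resize(t[95:305,340:500],None,fx=3,fy=2.85,interpolation=3)[:600])
cv2.imwrite("pics/s_feed.png",cv2.resize(s[150:320,310:460],None,fx=4,fy=3.5,interpolation=3)[:600])
cv2.imwrite("pics/s_pan.png",cv2.resize(s[160:310,180:330],None,fx=4,fy=4,interpolation=3)[:600])
E
```

```text
(no output)
```

View pics/t_feed.png

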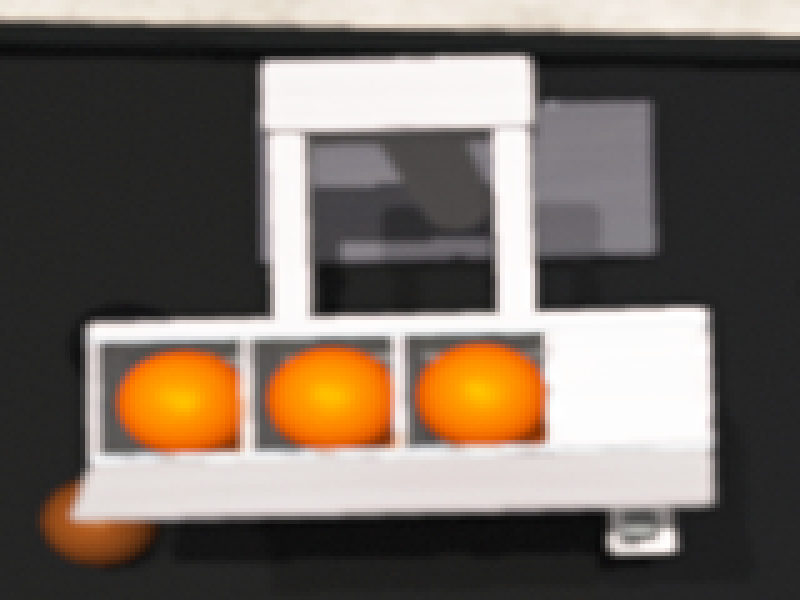

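View pics/t_pan.png

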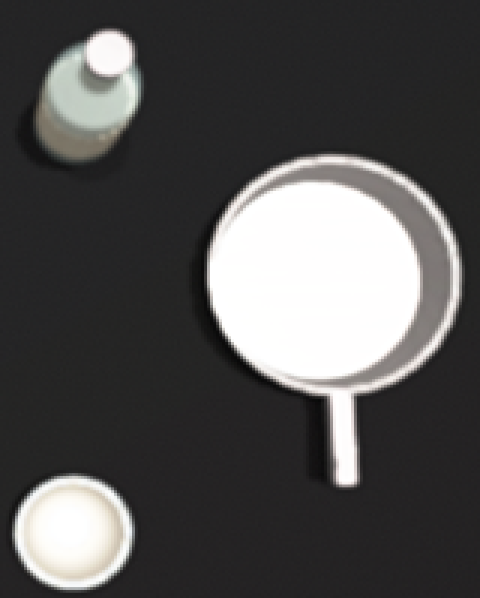

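View pics/s_feed.png

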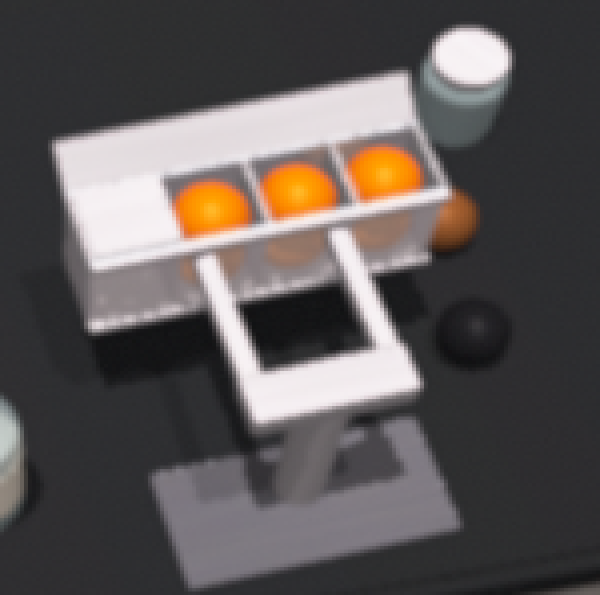

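View pics/s_pan.png

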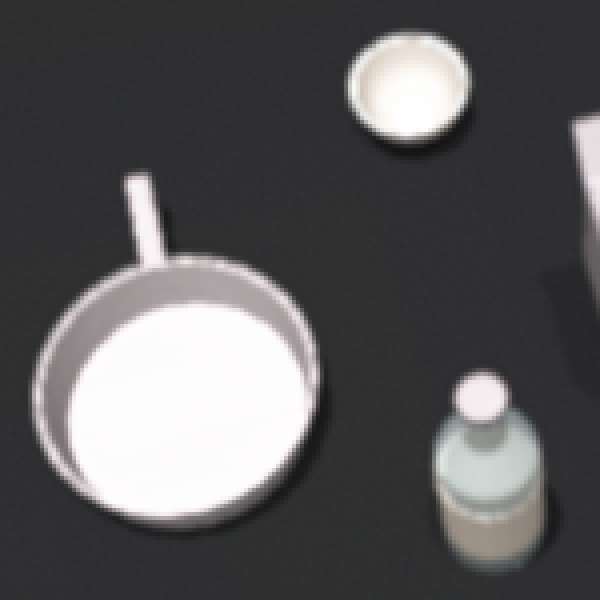

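The crops show:
- **Feeder:** the top view has the blank on the right bay (-y end). The lip's front edge runs from about (199,200) to (328,197), and the post is at about (313,203).
- **Fruit:** the three orange tops in the bays are the mandarins. The brown and black balls on the table outside are look-alikes, at top (204,200) and (228,239) and scene (428,244).
- **Pan:** its rim centre is at about (451,191), and the end of its handle is at about (455,265).

Next I'll triangulate these points.

```bash
cat > h.py <<'E'
import numpy as np
from rig import env, optics
C={n:optics.camera_params(n) for n in("scene","top")}
def cr(p,off,s): return [(p[0]+.5)/s[0]-.5+off[0],(p[1]+.5)/s[1]-.5+off[1]]
def ray(c,uv):
    d=c["rotation"]@np.array([(uv[0]-c["cx"])/c["fx"],(uv[1]-c["cy"])/c["fy"],1]); return c["xyz"],d/np.linalg.norm(d)
def tri(obs):
    A=0;b=0
    for c,uv in obs:
        o,d=ray(c,uv);P=np.eye(3)-np.outer(d,d);A=A+P;b=b+P@o
    p=np.linalg.solve(A,b); return p,[np.linalg.norm((np.eye(3)-np.outer(ray(c,uv)[1],ray(c,uv)[1]))@(p-c["xyz"])) for c,uv in obs]
def atz(c,uv,z):
    o,d=ray(c,uv); return o+d*(z-o[2])/d[2]
def proj(c,p):
    v=c["rotation"].T@(np.asarray(p)-c["xyz"]); return c["fx"]*v[0]/v[2]+c["cx"],c["fy"]*v[1]/v[2]+c["cy"]
E
python3 - <<'E'
from h import *
np.set_printoptions(precision=4,suppress=True)
T,S=C["top"],C["scene"]
tf=lambda *p:cr(p,(185,70),(5,4)); tp=lambda *p:cr(p,(340,95),(3,2.85))
sf=lambda *p:cr(p,(310,150),(4,3.5)); sp=lambda *p:cr(p,(180,160),(4,4))
for n,a,b,z in [("lipR",tf(716,508),sf(53,143),.277),("lipL",tf(72,520),sf(410,72),.277),
 ("backR",tf(710,310),sf(90,265),.25),("backL",tf(86,322),sf(448,193),.25),
 ("hend",tp(347,486),sp(138,175),.061),("hbase",tp(341,395),sp(152,264),.061),
 ("bottletop",tp(110,53),sp(482,398),.25),("bowl",tp(73,532),sp(409,87),.05)]:
    p,e=tri([(T,a),(S,b)]); print(n,p,np.round(e,4),atz(T,a,z)[:2],atz(S,b,z)[:2])
print("rim",atz(T,tp(334.5,274.5),.06), "post",atz(T,tf(640,528),.186), "tongue front", atz(T,tf(640,555),.131))
for n,(c,uvs) in {"rimT":(T,[tp(207,275),tp(462,275),tp(334,154),tp(334,395)]),"rimS":(S,[sp(33,385),sp(321,385),sp(178,254)])}.items():
    for uv in uvs: print(n,atz(c,uv,.06))
E
```

```text
lipR [0.5946 0.0091 0.2743] [0.0012 0.0012] [0.5941 0.008 ] [0.5964 0.0099]
lipL [0.5815 0.2787 0.2763] [0.0017 0.0017] [0.5813 0.2767] [0.5816 0.2803]
backR [0.7027 0.0136 0.2585] [0.0007 0.0007] [0.7044 0.013 ] [0.6985 0.0153]
backL [0.6895 0.2804 0.2576] [0.001 0.001] [0.691  0.2839] [0.6856 0.2818]
hend [ 0.4412 -0.3282  0.062 ] [0.0015 0.0015] [ 0.4406 -0.3301] [ 0.4414 -0.327 ]
hbase [ 0.5238 -0.3255  0.0558] [0.0007 0.0007] [ 0.5236 -0.3245] [ 0.527  -0.3242]
bottletop [ 0.7821 -0.093   0.2506] [0.0011 0.0011] [ 0.7821 -0.0942] [ 0.7821 -0.0918]
bowl [ 0.3918 -0.0931  0.0458] [0.001 0.001] [ 0.3921 -0.0937] [ 0.3949 -0.0924]
rim [ 0.6348 -0.3187  0.06  ] post [0.5892 0.0424 0.186 ] tongue front [0.5764 0.0437 0.131 ]
rimT [ 0.6316 -0.2064  0.06  ]
rimT [ 0.6371 -0.4312  0.06  ]
rimT [ 0.7477 -0.3178  0.06  ]
rimT [ 0.5234 -0.3187  0.06  ]
rimS [ 0.6145 -0.4269  0.06  ]
rimS [ 0.6605 -0.2056  0.06  ]
rimS [ 0.5216 -0.3027  0.06  ]
```

The heights agree with the text: lip 0.275 against 0.277, handle 0.062 against 0.061. The rest of the measurements:

| Item | World position |
|---|---|
| Feeder origin | (0.655, 0.147), yaw about 2.8° |
| Post | (0.590, 0.043) |
| Pan centre | (0.635, -0.319), about parallel to the feeder |
| Pan grip | (0.485, -0.3265) |

I'm heading for the pan handle.

```bash
python3 -m inch '[[-1,[0,-0.6,-0.6],-1],[-1,[0,-0.6,-1],-1],[-1,[0,-0.6,-1],-1],[-1,[0,-0.6,-1],-0.06],[-1,[0,-0.6,-1],0],[-1,[0,-0.6,-1],0],[-1,[0,-0.6,-1],0],[-1,[0,-0.6,-1],0]]' 60
python3 -m inch '[[-1,[0,-0.5,-1],0],[-1,[0,-0.5,-1],0],[-1,[0,-0.5,-1],0],[-1,[0,-0.5,-1],0],[-1,[0,-0.5,-1],0],[-1,[0,-0.5,-1],0],[-1,[0,-0.5,-1],0],[-1,[0,-0.5,-1],0]]'
```

```text
time_s: 0.82
position: [0.2619, 0.3046, 0.4047]
tool_rot: [[-0.0, -0.999, -0.046], [-0.0, -0.046, 0.999], [-1.0, 0.0, -0.0]]
ft_force: [0.6, 1.6, 0.4]
grip_width: 0.0852
time_s: 1.48
position: [0.3926, 0.0702, 0.4047]
tool_rot: [[-0.0, -0.999, -0.045], [0.0, -0.045, 0.999], [-1.0, 0.0, 0.0]]
ft_force: [0.9, 1.0, -0.9]
grip_width: 0.0851
```

```bash
python3 -m inch '[[-1,[0,-0.2,-1],0],[-1,[0,-0.2,-1],0],[-1,[0,-0.2,-1],0],[-1,[0,-0.2,-1],0],[-1,[0,-0.2,-1],0],[-1,[0,-0.2,-1],0],[-1,[0,-0.2,-1],0],[-1,[0,-0.2,-1],0]]'
python3 -m inch '[[-1,[0.5,-0.18,-1],0],[-1,[0.5,-0.17,-1],0],[-1,[0.5,-0.17,-1],0],[-1,[0.5,-0.17,-1],0],[-1,[0.5,-0.17,-0.8],0],[-1,[0.3,0,-0.5],0],[-1,[0,0,-0.07],0],[-1,[0,0,0],0]]'
python3 - <<'E'
from h import *
import cv2
w=optics.camera_params("wrist");o=env.observe()
cv2.imwrite("pics/w1.png",cv2.cvtColor(optics.get_image("wrist"),cv2.COLOR_RGB2BGR))
print(o["position"],w)
print(proj(w,[.4412,-.328,.061]),proj(w,[.5238,-.3255,.061]))
E
```

```text
time_s: 2.15
position: [0.4511, -0.1673, 0.4046]
tool_rot: [[-0.0, -0.999, -0.045], [0.0, -0.045, 0.999], [-1.0, 0.0, 0.0]]
ft_force: [-0.1, 0.4, -0.2]
grip_width: 0.0852
time_s: 2.82
position: [0.4839, -0.3257, 0.3204]
tool_rot: [[-0.001, -0.999, -0.044], [0.001, -0.044, 0.999], [-1.0, 0.001, 0.001]]
ft_force: [0.6, 1.1, 0.5]
grip_width: 0.0855
[ 0.48388165 -0.32567474  0.32043646] {'fx': 360.64990730020213, 'fy': 360.64990730020213, 'cx': 322.20941994223085, 'cy': 194.05320159398744, 'xyz': array([ 0.40509698, -0.32893495,  0.28912285]), 'rotation': array([[-4.31855740e-02,  9.51970878e-01,  3.03127784e-01],
       [ 9.99066994e-01,  4.12663400e-02,  1.27369639e-02],
       [-3.83755452e-04,  3.03395017e-01, -9.52864795e-01]])}
(np.float64(321.3604025027549), np.float64(139.07932357363373)) (np.float64(319.92227520116916), np.float64(256.5804003752103))
```

View pics/w1.png

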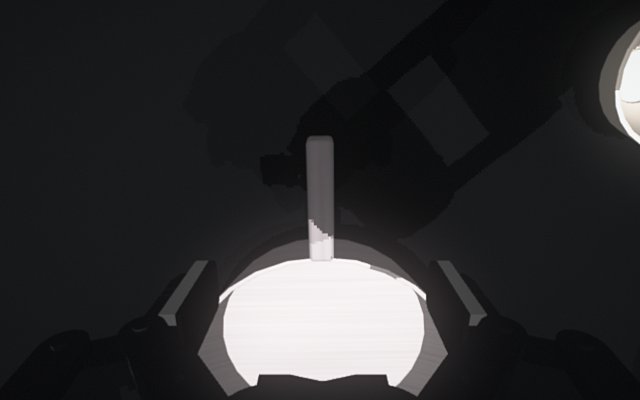

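The handle runs from (319,137) to (320,260), within about 3 px of the prediction, and is centred between the fingers. I'll descend and grip.

```bash
python3 -m inch '[[-1,[1,0,0],0],[-1,[1,0,0],0],[-1,[1,0,0],0],[-1,[0.75,0,0],0],[1,[0,0,0],0],[1,[0,0,0],0],[1,[0,0,0],0],[1,[0,0,0],0]]' 90
python3 -m inch '[[1,[0,0,0],0],[1,[0,0,0],0],[1,[0,0,0],0],[1,[-0.5,0,0],0],[1,[-0.5,0,0],0],[1,[-0.4,0,0],0],[1,[0,0,0],0],[1,[0,0,0],0]]'
python3 - <<'E'
from h import *
import cv2
for n in ("wrist","scene"): cv2.imwrite(f"pics/{n}2.png",cv2.cvtColor(optics.get_image(n),cv2.COLOR_RGB2BGR))
E
```

```text
time_s: 3.53
position: [0.4845, -0.3254, 0.2105]
tool_rot: [[0.003, -0.999, -0.046], [-0.003, -0.046, 0.999], [-1.0, -0.003, -0.003]]
ft_force: [0.9, -0.3, 1.0]
grip_width: 0.0386
time_s: 4.2
position: [0.4839, -0.3253, 0.2501]
tool_rot: [[-0.001, -0.999, -0.045], [0.0, -0.045, 0.999], [-1.0, 0.001, 0.0]]
ft_force: [-0.5, -0.2, -5.3]
grip_width: 0.0162
```

View pics/scene2.png

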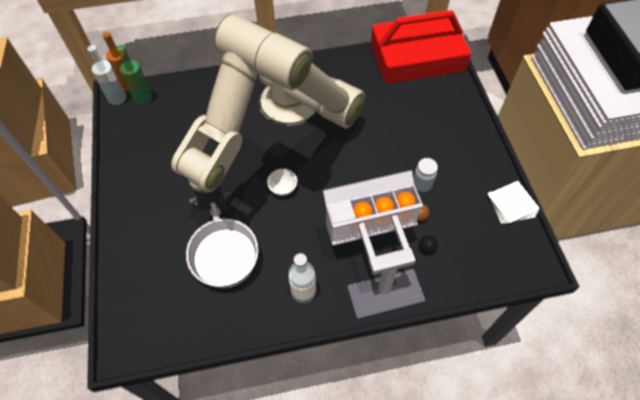

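View pics/wrist2.png

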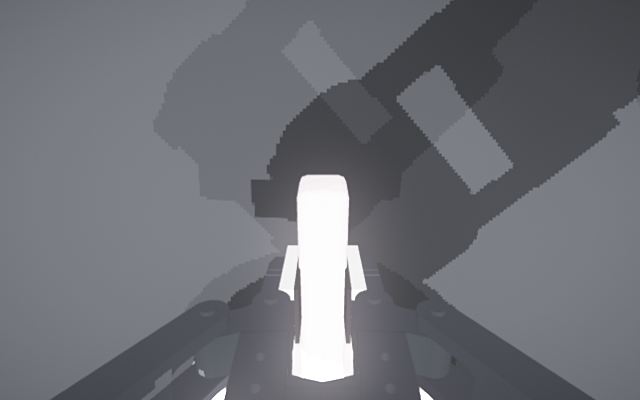

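```bash
python3 - <<'E'
from h import *
w=optics.camera_params("wrist")
for z in (.09,.1,.11,.12): print(z,proj(w,[.4412,-.328,z]))
S=C["scene"]
# far rim of pan lifted 0.04
for z in (.04,.06,.08,.1,.12): print(z, proj(S,[.745,-.314,z]),proj(S,[.635,-.319-.11,z]))
E
python3 - <<'E'
import cv2
cv2.imwrite("pics/s2c.png",cv2.resize(cv2.imread("pics/scene2.png")[180:310,160:300],None,fx=4,fy=4,interpolation=3))
E
```

```text
0.09 (np.float64(319.3509267886089), np.float64(182.8999541809908))
0.1 (np.float64(319.1383744814907), np.float64(190.87838590380125))
0.11 (np.float64(318.89021036362993), np.float64(200.1935540017085))
0.12 (np.float64(318.5966663387768), np.float64(211.2121168753997))
0.04 (np.float64(229.50777898377623), np.float64(289.8402430968988)) (np.float64(189.14213996916635), np.float64(264.4622369520766))
0.06 (np.float64(228.46108532844278), np.float64(287.4752349080478)) (np.float64(187.69160164394074), np.float64(261.88883703649253))
0.08 (np.float64(227.39113201015476), np.float64(285.05767142464913)) (np.float64(186.20969804221346), np.float64(259.25979198661736))
0.1 (np.float64(226.29713500201223), np.float64(282.5857811350197)) (np.float64(184.69540071849804), np.float64(256.57327723740366))
0.12 (np.float64(225.17827463983605), np.float64(280.0577120049127)) (np.float64(183.1476357677679), np.float64(253.82738757403789))
```

View pics/s2c.png

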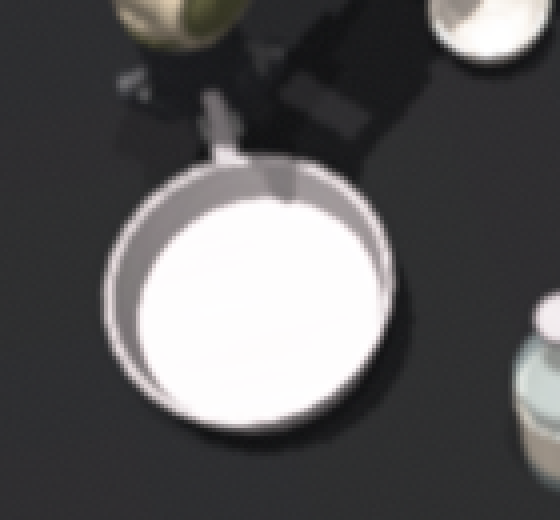

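The pan is lifted and sags a little at the front. The bottle is at (0.782,-0.093), and the pan's far rim would pass it by only about 10 mm. So I'll pull back 25 mm while crossing, and raise the grip force.

```bash
python3 -m inch '[[1,[-0.3,0.2,0],0],[1,[0,0.3,0.3],0],[1,[0,0.3,0.6],0],[1,[0,0,0.8],0],[1,[0,0,0.8],0],[1,[0,0,0.8],0],[1,[0,0,0.8],0],[1,[0,0,0.8],0]]' 120
python3 -m inch '[[1,[0,0,0.8],0],[1,[0,0,0.8],0],[1,[0,0,0.8],0],[1,[0,0,0.8],0],[1,[0,0,0.8],0],[1,[0,0,0.8],0],[1,[0,0,0.8],0],[1,[0,0,0.4],0]]'
python3 - <<'E'
from h import *
import cv2
for n in ("top","scene"): cv2.imwrite(f"pics/{n}3.png",cv2.cvtColor(optics.get_image(n),cv2.COLOR_RGB2BGR))
print(env.observe()["position"])
E
```

```text
time_s: 4.97
position: [0.4528, -0.1787, 0.2593]
tool_rot: [[-0.001, -0.999, -0.045], [0.001, -0.045, 0.999], [-1.0, 0.001, 0.001]]
ft_force: [0.4, -0.5, -5.6]
grip_width: 0.0157
time_s: 5.63
position: [0.4444, 0.0021, 0.2593]
tool_rot: [[-0.002, -0.999, -0.046], [0.001, -0.046, 0.999], [-1.0, 0.002, 0.001]]
ft_force: [0.9, -2.2, -5.6]
grip_width: 0.0154
[0.44456525 0.00160628 0.25929203]
```

View pics/scene3.png

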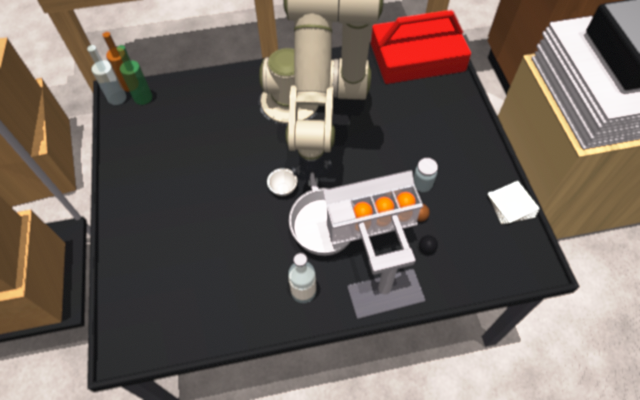

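View pics/top3.png

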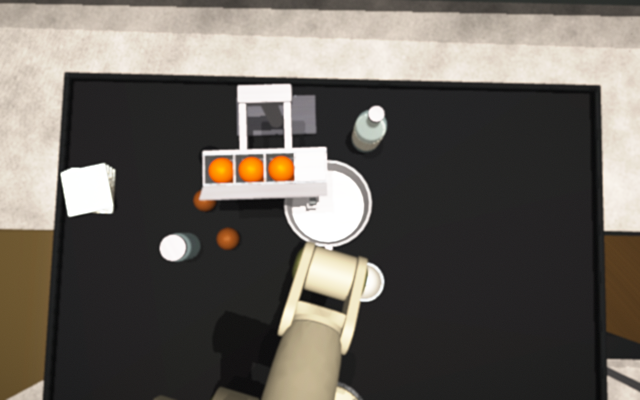

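The pan cleared the bottle. I'll lower it, slide it under the bays and set it down.

```bash
python3 -m inch '[[1,[0.4,0,0.3],0],[1,[0.4,0,0.6],0],[1,[0,-0.2,0.8],0],[1,[0,-0.4,0.8],0],[1,[0,-0.4,0.8],0],[1,[0,-0.5,0.7],0],[1,[0,-0.4,0.4],0],[1,[0,-0.16,0.12],0]]'
python3 -m inch '[[1,[0.2,0,0],0],[1,[0.2,0,0],0],[1,[0.2,0,0],0],[1,[0.2,0,0],0],[1,[0.03,0,0],0],[1,[0,0,0],0],[1,[0,0,0],0],[1,[0,0,0],0]]'
python3 - <<'E'
from h import *
import cv2
for n in ("top","scene"): cv2.imwrite(f"pics/{n}4.png",cv2.cvtColor(optics.get_image(n),cv2.COLOR_RGB2BGR))
print(env.observe()["position"])
E
```

```text
time_s: 6.4
position: [0.502, 0.1393, 0.2353]
tool_rot: [[0.001, -0.999, -0.046], [0.001, -0.046, 0.999], [-1.0, -0.001, 0.001]]
ft_force: [-0.4, -1.2, -5.2]
grip_width: 0.0154
time_s: 7.07
position: [0.5008, 0.1379, 0.2103]
tool_rot: [[0.0, -0.999, -0.045], [-0.0, -0.045, 0.999], [-1.0, -0.0, -0.0]]
ft_force: [-2.8, -0.5, 0.5]
grip_width: 0.0157
[0.50087057 0.13808529 0.21028848]
```

View pics/scene4.png

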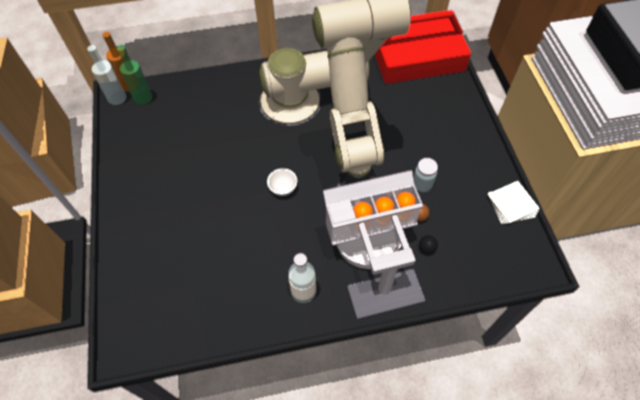

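View pics/top4.png

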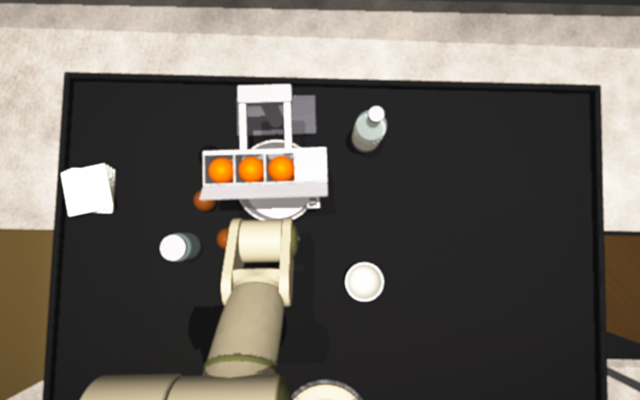

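The pan is on the table (Fz is back to about 0) under the bays. I'll release and raise the arm.

```bash
python3 -m inch '[[-1,[0,0,0],0],[-1,[0,0,0],0],[-1,[0,0,0],0],[-1,[0,0,0],0],[-1,[0,0,0],0],[-1,[-0.3,0,0],0],[-1,[-0.8,0.3,0],0],[-1,[-1,0.6,0],0]]'
python3 -m inch '[[-1,[-1,1,-0.5],1],[-1,[-1,1,-0.5],1],[-1,[0,1,-0.5],1],[-1,[0,0.5,-0.5],1],[-1,[0,0,0],1],[-1,[0,0,0],1],[-1,[0,0,0],1],[-1,[0,0,0],1]]'
python3 - <<'E'
from h import *
import cv2
for n in ("top","scene"): cv2.imwrite(f"pics/{n}5.png",cv2.cvtColor(optics.get_image(n),cv2.COLOR_RGB2BGR))
T=C["top"];S=C["scene"]
for p in ([.65,.145,.06],[.54,.14,.06],[.76,.15,.06],[.646,.255,.06],[.654,.035,.06]): print(proj(T,p),proj(S,p))
t=cv2.imread("pics/top5.png"); s=cv2.imread("pics/scene5.png")
cv2.imwrite("pics/t5c.png",cv2.resize(t[120:270,190:350],None,fx=5,fy=4,interpolation=3)[:600])
cv2.imwrite("pics/s5c.png",cv2.resize(s[150:300,310:460],None,fx=4,fy=4,interpolation=3)[:600])
E
```

```text
time_s: 7.83
position: [0.4746, 0.1369, 0.2734]
tool_rot: [[-0.002, -0.999, -0.045], [-0.0, -0.045, 0.999], [-1.0, 0.002, 0.0]]
ft_force: [0.1, -0.8, 0.9]
grip_width: 0.0855
time_s: 8.5
position: [0.3687, 0.0868, 0.3297]
tool_rot: [[0.001, -0.792, 0.611], [-0.0, 0.611, 0.792], [-1.0, -0.001, 0.001]]
ft_force: [-0.4, -0.5, -0.5]
grip_width: 0.0858
(np.float64(275.7202022245772), np.float64(181.01231581326306)) (np.float64(367.7339963258669), np.float64(232.5738983691636))
(np.float64(276.29395477107323), np.float64(222.77626549586498)) (np.float64(358.12282049614157), np.float64(203.8064236252912))
(np.float64(275.1539333966446), np.float64(139.79311255040318)) (np.float64(377.9831587436984), np.float64(263.2509483185498))
(np.float64(233.94268362590466), np.float64(181.5078242106248)) (np.float64(400.5038567695601), np.float64(225.29372087901734))
(np.float64(317.4418873112927), np.float64(180.51746963747308)) (np.float64(334.476293049636), np.float64(239.96245539953625))
```

View pics/t5c.png

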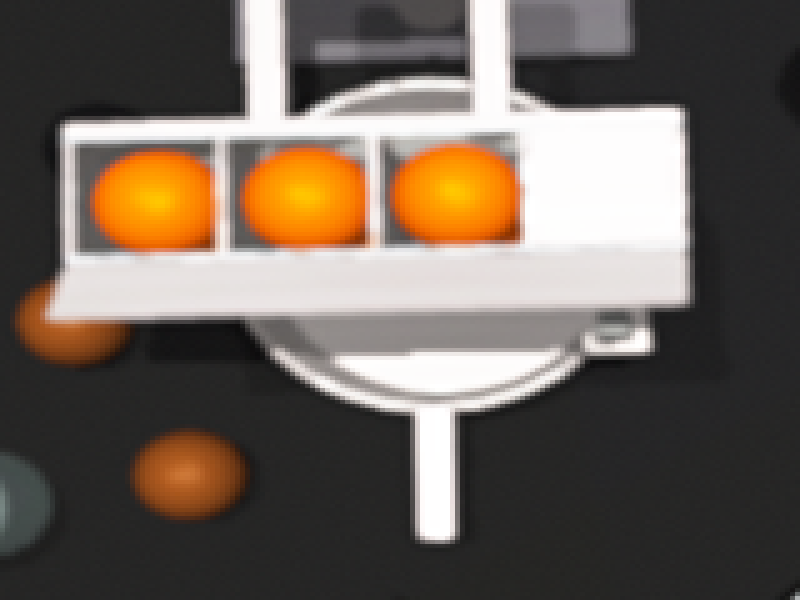

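View pics/s5c.png

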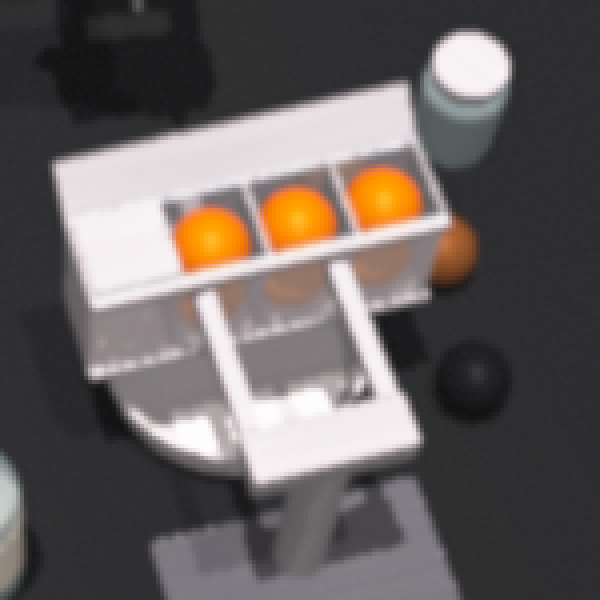

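The pan centre is at about (0.650, 0.143), 30 mm from bay_centre. The gate is shut and all three visible fruit are in place.

Before going near the lip, I'll work out the gripper's outline from the first wrist picture.

```bash
python3 - <<'E'
from h import *
import cv2
print(env.tips_ahead)
w=optics.camera_params("wrist");o=env.observe();R=o["tool_rot"];p=o["position"]
Rc=R.T@w["rotation"];tc=R.T@(w["xyz"]-p);print(np.round(tc,4))
c=dict(w,rotation=Rc,xyz=tc)
for a in (.06,.08,.1,.12,.14,.15,.16,.173):
    print(a,[tuple(np.round(proj(c,[a,y,cc]))) for y in (.011,0,-.011) for cc in (-.0425,-.057)])
im=cv2.imread("pics/wrist0.png")
cv2.imwrite("pics/w0c.png",cv2.resize(im[240:400,0:240],None,fx=3.3,fy=3.3,interpolation=3))
E
```

```text
0.1734
[ 0.0314  0.0788 -0.0002]
0.06 [(np.float64(6.0), np.float64(613.0)), (np.float64(-103.0), np.float64(613.0)), (np.float64(27.0), np.float64(660.0)), (np.float64(-75.0), np.float64(659.0)), (np.float64(45.0), np.float64(700.0)), (np.float64(-50.0), np.float64(700.0))]
0.08 [(np.float64(96.0), np.float64(462.0)), (np.float64(18.0), np.float64(462.0)), (np.float64(107.0), np.float64(502.0)), (np.float64(33.0), np.float64(502.0)), (np.float64(117.0), np.float64(540.0)), (np.float64(46.0), np.float64(539.0))]
0.1 [(np.float64(146.0), np.float64(377.0)), (np.float64(86.0), np.float64(377.0)), (np.float64(153.0), np.float64(412.0)), (np.float64(94.0), np.float64(412.0)), (np.float64(159.0), np.float64(445.0)), (np.float64(103.0), np.float64(445.0))]
0.12 [(np.float64(178.0), np.float64(323.0)), (np.float64(128.0), np.float64(323.0)), (np.float64(183.0), np.float64(354.0)), (np.float64(135.0), np.float64(354.0)), (np.float64(187.0), np.float64(383.0)), (np.float64(140.0), np.float64(383.0))]
0.14 [(np.float64(200.0), np.float64(285.0)), (np.float64(158.0), np.float64(285.0)), (np.flo
[... 191 characters left out ...]
71.0)), (np.float64(170.0), np.float64(271.0)), (np.float64(212.0), np.float64(296.0)), (np.float64(174.0), np.float64(296.0)), (np.float64(215.0), np.float64(321.0)), (np.float64(177.0), np.float64(321.0))]
0.16 [(np.float64(217.0), np.float64(258.0)), (np.float64(180.0), np.float64(258.0)), (np.float64(219.0), np.float64(282.0)), (np.float64(183.0), np.float64(282.0)), (np.float64(221.0), np.float64(305.0)), (np.float64(187.0), np.float64(305.0))]
0.173 [(np.float64(225.0), np.float64(244.0)), (np.float64(192.0), np.float64(244.0)), (np.float64(227.0), np.float64(266.0)), (np.float64(194.0), np.float64(266.0)), (np.float64(229.0), np.float64(288.0)), (np.float64(197.0), np.float64(288.0))]
```

View pics/w0c.png

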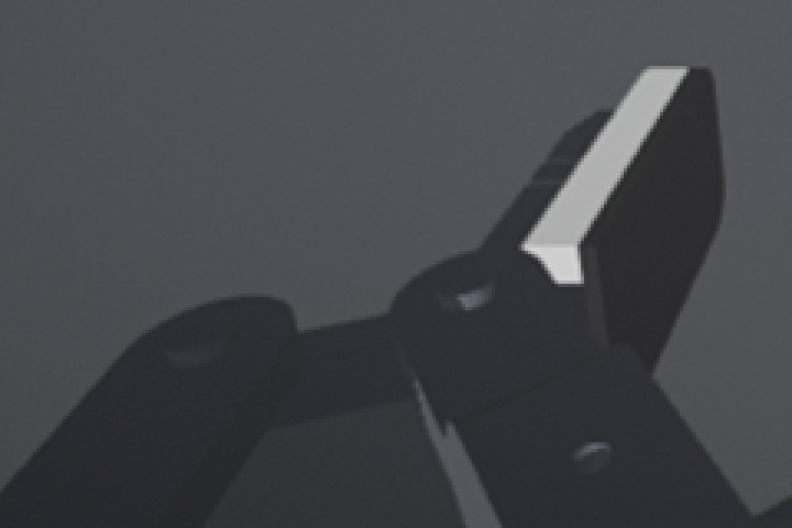

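Fully open, the tips stand 160 mm ahead and the finger spans 42 to 57 mm off the axis. The elbow is at about ±78 mm, 105 mm ahead.

With the axis at feeder x = -126 and TCP z = 0.316:
- The finger overlaps the post by about 9 mm in x and 30 mm in z.
- The elbow passes under the lip and stays in front of the bay wall.
- The body stays about 16 mm in front of the lip.

Now I'll turn the jaws along the feeder's x and move in on the post's -y side.

```bash
python3 -m inch '[[-1,[0,0,0],1],[-1,[0,0,0],1],[-1,[0,0,0],1],[-1,[0,0,0],1],[-1,[0,0,0],1],[-1,[0,0,0],1],[-1,[0,0,0],1],[-1,[0,0,0],1]]'
python3 -m inch '[[-1,[0.2,0,0],1],[-1,[0.26,0,0],0.9],[-1,[0,-0.6,0],0],[-1,[0,-1,0],0],[-1,[0,-1,0.4],0],[-1,[0,-0.9,0.6],0],[-1,[0,-0.3,0.6],0],[-1,[0,0,0.4],0]]'
```

```text
time_s: 9.27
position: [0.3689, 0.0869, 0.3292]
tool_rot: [[0.0, -0.217, 0.976], [-0.0, 0.976, 0.217], [-1.0, -0.0, 0.0]]
ft_force: [-0.4, -0.5, 0.3]
grip_width: 0.0857
time_s: 9.93
position: [0.4365, -0.0259, 0.3155]
tool_rot: [[0.001, -0.054, 0.999], [-0.001, 0.999, 0.054], [-1.0, -0.001, 0.001]]
ft_force: [0.1, 0.6, 0.7]
grip_width: 0.0854
```

```bash
python3 -m inch '[[-1,[0,0,0.5],0],[-1,[0,0,0.8],0],[-1,[0,0,0.8],0],[-1,[0,0,0.6],0],[-1,[0,0,0.3],0],[-1,[0,0,0],0],[-1,[0,0,0],0],[-1,[0,0,0],0]]'
python3 - <<'E'
from h import *
import cv2
for n in ("top","scene","wrist"): cv2.imwrite(f"pics/{n}6.png",cv2.cvtColor(optics.get_image(n),cv2.COLOR_RGB2BGR))
t=cv2.imread("pics/top6.png"); s=cv2.imread("pics/scene6.png")
a=cv2.resize(t[140:260,260:360],None,fx=4,fy=4,interpolation=3)
b=cv2.resize(s[130:250,290:390],None,fx=4,fy=4,interpolation=3)
cv2.imwrite("pics/c6.png",np.hstack([a,b])[:,:800])
print(env.observe()["position"])
E
```

```text
time_s: 10.6
position: [0.524, -0.0189, 0.3151]
tool_rot: [[-0.001, -0.055, 0.999], [0.0, 0.999, 0.055], [-1.0, 0.0, -0.001]]
ft_force: [-1.0, -0.5, -0.5]
grip_width: 0.0854
[ 0.52421823 -0.01895022  0.31534174]
```

View pics/c6.png

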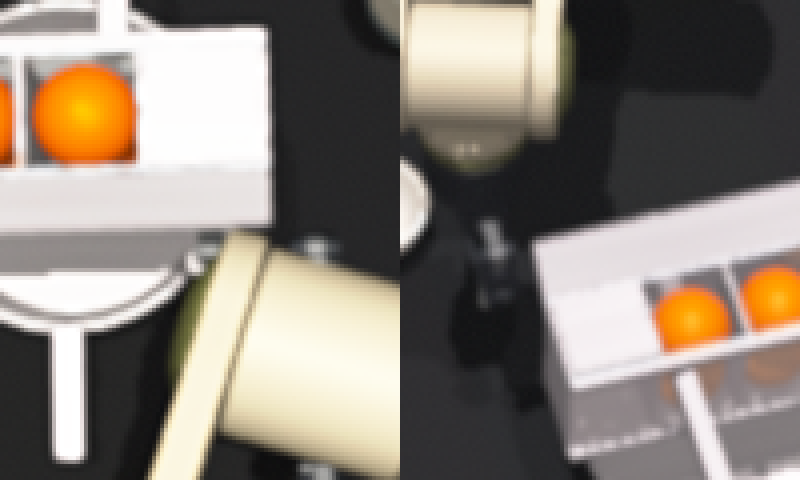

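View pics/wrist6.png

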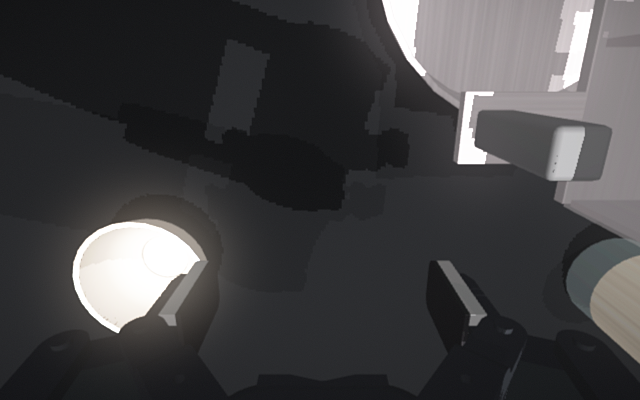

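```bash
python3 - <<'E'
from h import *
w=optics.camera_params("wrist")
o=np.array([.655,.147,0]);X=np.array([.9988,.0486,0]);Y=np.array([-.0486,.9988,0])
f=lambda x,y,z:proj(w,o+X*x+Y*y+np.array([0,0,z]))
for dx in(-.008,.008):
  for dy in (-.008,.008): print(dx,dy,np.round(f(-.07+dx,-.1+dy,.186)))
print("tongue corner",np.round(f(-.083,-.115,.131)),np.round(f(-.083,-.085,.131)))
print("post base",np.round(f(-.078,-.108,.131)))
for uv in ((581,153),): print(atz(w,uv,.186))
print(env.observe()["position"]-(o+X*-.126+Y*-.16))
E
```

```text
-0.008 -0.008 [542. 180.]
-0.008 0.008 [553. 122.]
0.008 -0.008 [598. 180.]
0.008 0.008 [613. 123.]
tongue corner [453. 161.] [462.  89.]
post base [467. 145.]
[0.59134373 0.04348772 0.186     ]
[-1.27089707e-02 -1.86155804e-05  3.15341740e-01]
```

The post's predicted corners match the wrist picture to 1–2 mm: observed (550,180), (612,127), with the tongue corner at (455,163). I'll move in 14 mm and begin the push.

```bash
python3 -m inch '[[-1,[0,0,0.25],0],[-1,[0,0,0.22],0],[-1,[0,0.3,0],0],[-1,[0,0.3,0],0],[-1,[0,0.3,0],0],[-1,[0,0.2,0],0],[-1,[0,0.1,0],0],[-1,[0,0,0],0]]'
python3 -m inch '[[-1,[0,0.2,0.01],0],[-1,[0,0.2,0.01],0],[-1,[0,0.2,0],0],[-1,[0,0.2,0.01],0],[-1,[0,0.2,0],0],[-1,[0,0.2,0],0],[-1,[0,0.1,0.01],0],[-1,[0,0.1,0],0]]'
python3 - <<'E'
from h import *
import cv2
cv2.imwrite("pics/wrist7.png",cv2.cvtColor(optics.get_image("wrist"),cv2.COLOR_RGB2BGR))
w=optics.camera_params("wrist")
print(env.observe()["ft_force"],env.observe()["wrist_torque"])
E
```

```text
time_s: 11.42
position: [0.5368, 0.0187, 0.3151]
tool_rot: [[-0.0, -0.055, 0.998], [0.0, 0.998, 0.055], [-1.0, 0.0, -0.0]]
ft_force: [-0.7, -0.1, -0.3]
grip_width: 0.0856
time_s: 12.08
position: [0.5357, 0.0598, 0.315]
tool_rot: [[-0.001, -0.054, 0.999], [-0.001, 0.999, 0.054], [-1.0, -0.001, -0.001]]
ft_force: [-3.0, -5.6, 0.2]
grip_width: 0.0852
[-2.38363388 -1.27582529 -0.83524229] [-0.29135063  0.19932208 -0.1142403 ]
```

View pics/wrist7.png

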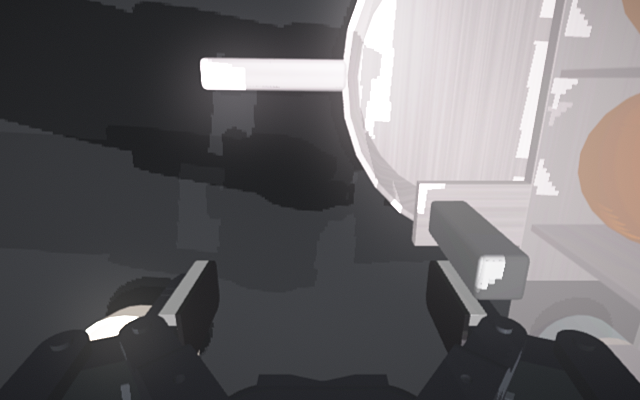

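```bash
cat >> h.py <<'E'
o=np.array([.655,.147,0]);X=np.array([.9988,.0486,0]);Y=np.array([-.0486,.9988,0])
def feed(p): d=np.asarray(p)-o; return np.array([d@X,d@Y,p[2]])
E
python3 - <<'E'
from h import *
w=optics.camera_params("wrist")
print("tool",feed(env.observe()["position"]))
for uv in ((414,245),(416,183)): print(feed(atz(w,uv,.131)))
E
```

```text
tool [-0.12334663 -0.08088882  0.31500326]
[-0.08168435 -0.07640454  0.131     ]
[-0.0832734  -0.04637514  0.131     ]
```

The picture gives s = 0.0386 and the contact model gives 0.038, so they agree. I'll keep pushing to about 0.21.

```bash
python3 -m inch '[[-1,[0,0.3,0.02],0],[-1,[0,0.35,0.01],0],[-1,[0,0.35,0],0],[-1,[0,0.35,0.01],0],[-1,[0,0.35,0],0],[-1,[0,0.35,0.01],0],[-1,[0,0.35,0],0],[-1,[0,0.35,0],0]]'
python3 -m inch '[[-1,[0,0.35,0.01],0],[-1,[0,0.35,0.01],0],[-1,[0,0.35,0],0],[-1,[0,0.35,0.01],0],[-1,[0,0.3,0],0],[-1,[0,0.25,0.01],0],[-1,[0,0.15,0],0],[-1,[0,0.1,0],0]]'
python3 - <<'E'
from h import *
import cv2
cv2.imwrite("pics/wrist8.png",cv2.cvtColor(optics.get_image("wrist"),cv2.COLOR_RGB2BGR))
cv2.imwrite("pics/scene8.png",cv2.cvtColor(optics.get_image("scene"),cv2.COLOR_RGB2BGR))
s=cv2.imread("pics/scene8.png")
cv2.imwrite("pics/s8c.png",cv2.resize(s[150:300,310:460],None,fx=4,fy=4,interpolation=3))
print(feed(env.observe()["position"]),env.observe()["ft_force"])
w=optics.camera_params("wrist")
for s in (.2,.21,.22):
  print(s,np.round(proj(w,o-X*.083+Y*(-.115+s)+[0,0,.131])),np.round(proj(w,o-X*.083+Y*(-.085+s)+[0,0,.131])))
E
```

```text
time_s: 12.8
position: [0.5327, 0.1424, 0.3148]
tool_rot: [[-0.002, -0.053, 0.999], [-0.001, 0.999, 0.053], [-1.0, -0.001, -0.002]]
ft_force: [-4.3, -5.0, -0.9]
grip_width: 0.0855
time_s: 13.47
position: [0.5306, 0.2087, 0.3149]
tool_rot: [[-0.0, -0.054, 0.999], [0.0, 0.999, 0.054], [-1.0, 0.0, -0.0]]
ft_force: [-0.8, -3.0, -0.9]
grip_width: 0.0852
[-0.12110396  0.06758087  0.31517719] [ 0.4032962   0.29908358 -0.56983412]
0.2 [408. 219.] [413. 154.]
0.21 [409. 199.] [415. 131.]
0.22 [411. 177.] [417. 107.]
```

View pics/wrist8.png

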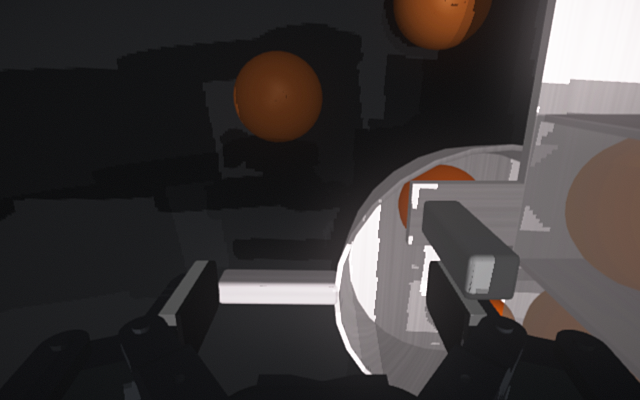

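View pics/s8c.png

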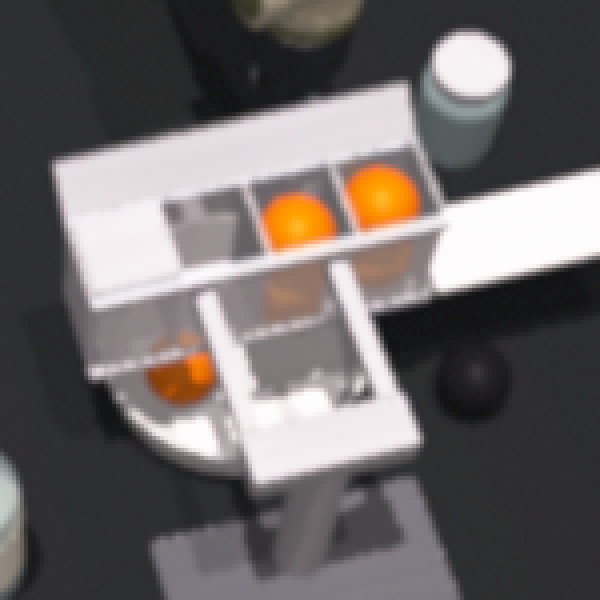

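Bay 2 has emptied and two fruits are in the pan. Now s is about 0.187, so it needs 26 mm more.

```bash
python3 -m inch '[[-1,[0,0.2,0.01],0],[-1,[0,0.2,0],0],[-1,[0,0.2,0],0],[-1,[0,0.15,0],0],[-1,[0,0.1,0],0],[-1,[0,0,0],0],[-1,[0,0,0],0],[-1,[0,0,0],0]]'
python3 - <<'E'
from h import *
import cv2
cv2.imwrite("pics/wrist9.png",cv2.cvtColor(optics.get_image("wrist"),cv2.COLOR_RGB2BGR))
cv2.imwrite("pics/scene9.png",cv2.cvtColor(optics.get_image("scene"),cv2.COLOR_RGB2BGR))
s=cv2.imread("pics/scene9.png")
cv2.imwrite("pics/s9c.png",cv2.resize(s[150:300,310:460],None,fx=4,fy=4,interpolation=3))
print(feed(env.observe()["position"]),env.observe()["ft_force"])
w=optics.camera_params("wrist")
for s in (.2,.21,.22):
  print(s,np.round(proj(w,o-X*.083+Y*(-.115+s)+[0,0,.131])),np.round(proj(w,o-X*.083+Y*(-.085+s)+[0,0,.131])))
E
```

```text
time_s: 14.23
position: [0.5295, 0.2339, 0.315]
tool_rot: [[0.0, -0.054, 0.999], [0.0, 0.999, 0.054], [-1.0, 0.0, 0.0]]
ft_force: [1.1, -0.5, 1.0]
grip_width: 0.0851
[-0.12106649  0.09269038  0.31505812] [-0.73745831  0.52310859 -0.08726281]
0.2 [404. 268.] [409. 209.]
0.21 [405. 249.] [411. 188.]
0.22 [407. 230.] [412. 166.]
```

View pics/wrist9.png

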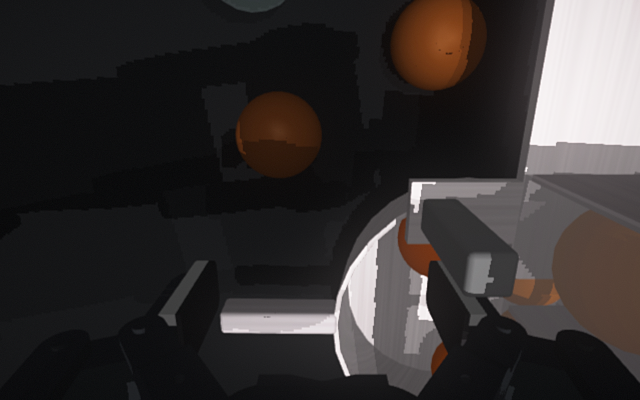

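View pics/s9c.png

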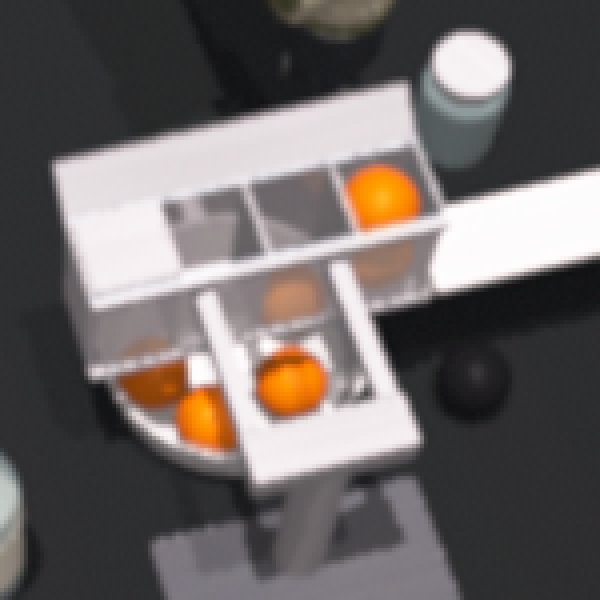

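Scene shows three in the pan plus one ball at crop (292,298). I need to check whether that one is still in bay 3 or lying in the front of the pan.

```bash
python3 - <<'E'
from h import *
import cv2
S=C["scene"]
for uv in ((383,224.5),(349,242.5),(362,254.5),(382.5,245)):
  print(uv,[np.round(feed(atz(S,uv,z)),3) for z in (.035,.095,.161)])
im=optics.get_image("scene");cv2.imwrite("pics/s10.png",cv2.resize(cv2.cvtColor(im,cv2.COLOR_RGB2BGR)[180:280,320:440],None,fx=6,fy=6,interpolation=3))
print(env.observe()["time_s"])
E
```

```text
(383, 224.5) [array([-0.033,  0.061,  0.035]), array([-0.004,  0.046,  0.095]), array([0.028, 0.029, 0.161])]
(349, 242.5) [array([ 0.002, -0.065,  0.035]), array([ 0.03 , -0.076,  0.095]), array([ 0.06 , -0.087,  0.161])]
(362, 254.5) [array([ 0.054, -0.037,  0.035]), array([ 0.079, -0.048,  0.095]), array([ 0.107, -0.061,  0.161])]
(382.5, 245) [array([0.038, 0.037, 0.035]), array([0.064, 0.022, 0.095]), array([0.093, 0.006, 0.161])]
14.3833
```

View pics/s10.png

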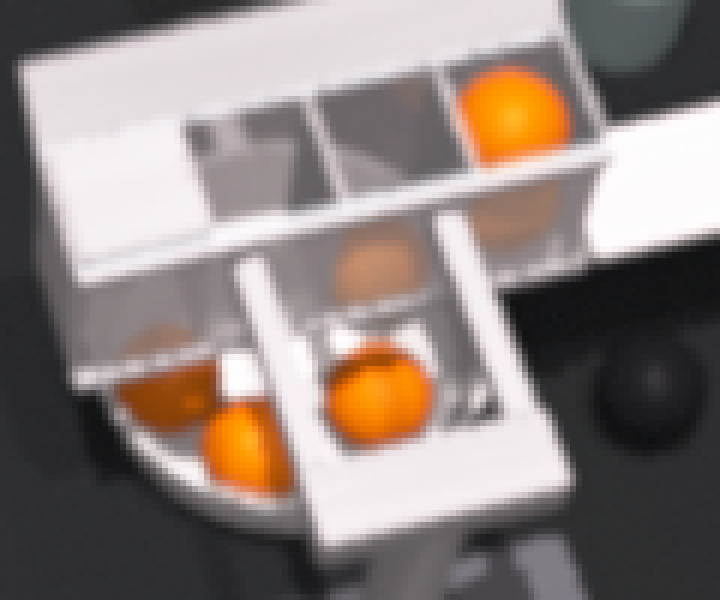

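At floor height that ball lies at feeder (-0.033, 0.061), inside the pan. At bay height it would be at x = 0.028, which doesn't fit a bay. So four are in the pan and bay 4 still holds two. I'll back out, go round to the post's +y side and push the gate shut.

```bash
python3 -m inch '[[-1,[0,-0.15,0],0],[-1,[0,0,-0.5],0],[-1,[0,0,-0.7],0],[-1,[0,0.5,0],0],[-1,[0,0.8,0],0],[-1,[0,0.7,0],0],[-1,[0,0.2,0],0],[-1,[0,0,0],0]]'
python3 -m inch '[[-1,[0,0,0.4],0],[-1,[0,0,0.5],0],[-1,[0,0,0.28],0],[-1,[0,0,0],0],[-1,[0,-0.2,0],0],[-1,[0,-0.2,0],0],[-1,[0,-0.2,0],0],[-1,[0,-0.3,0],0]]'
python3 - <<'E'
from h import *
import cv2
cv2.imwrite("pics/wrist11.png",cv2.cvtColor(optics.get_image("wrist"),cv2.COLOR_RGB2BGR))
print(feed(env.observe()["position"]),env.observe()["ft_force"])
E
```

```text
time_s: 15.05
position: [0.4901, 0.2939, 0.315]
tool_rot: [[0.0, -0.056, 0.998], [0.0, 0.998, 0.056], [-1.0, 0.0, 0.0]]
ft_force: [-0.2, -0.2, 0.1]
grip_width: 0.0852
time_s: 15.72
position: [0.5266, 0.2676, 0.3152]
tool_rot: [[-0.0, -0.054, 0.999], [0.001, 0.999, 0.054], [-1.0, 0.001, -0.0]]
ft_force: [-0.4, 3.8, -0.2]
grip_width: 0.0853
[-0.12212574  0.12529458  0.31520586] [ 0.89327311 -0.99255252 -0.57677553]
```

View pics/wrist11.png

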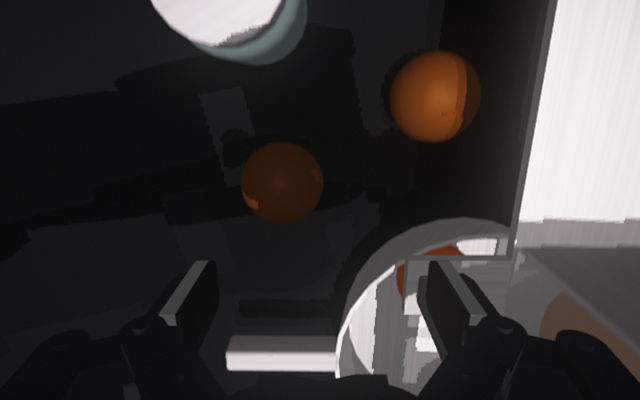

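The finger is in contact on the +y side. Pushing shut.

```bash
python3 -m inch '[[-1,[0,-0.3,0],0],[-1,[0,-0.4,0],0],[-1,[0,-0.4,0],0],[-1,[0,-0.4,0],0],[-1,[0,-0.4,0],0],[-1,[0,-0.4,0],0],[-1,[0,-0.4,0],0],[-1,[0,-0.4,0],0]]'
python3 -m inch '[[-1,[0,-0.4,0],0],[-1,[0,-0.4,0],0],[-1,[0,-0.4,0],0],[-1,[0,-0.4,0],0],[-1,[0,-0.4,0],0],[-1,[0,-0.4,0],0],[-1,[0,-0.3,0],0],[-1,[0,-0.2,0],0]]'
python3 -c "
from h import *
print(feed(env.observe()['position']))"
```

```text
time_s: 16.43
position: [0.532, 0.174, 0.3152]
tool_rot: [[-0.0, -0.054, 0.999], [0.0, 0.999, 0.054], [-1.0, 0.0, -0.0]]
ft_force: [-1.5, 3.9, 2.3]
grip_width: 0.0852
time_s: 17.1
position: [0.5369, 0.087, 0.315]
tool_rot: [[-0.0, -0.053, 0.999], [-0.0, 0.999, 0.053], [-1.0, -0.0, -0.0]]
ft_force: [-1.3, 3.6, 1.8]
grip_width: 0.0855
[-0.12082749 -0.05418021  0.31502355]
```

```bash
python3 -m inch '[[-1,[0,-0.2,0],0],[-1,[0,-0.2,0],0],[-1,[0,-0.2,0],0],[-1,[0,-0.15,0],0],[-1,[0,-0.1,0],0],[-1,[0,-0.05,0],0],[-1,[0,-0.05,0],0],[-1,[0,0,0],0]]'
python3 -c "
from h import *
print(feed(env.observe()['position']))"
```

```text
time_s: 17.77
position: [0.5384, 0.0597, 0.315]
tool_rot: [[0.0, -0.054, 0.999], [-0.0, 0.999, 0.054], [-1.0, -0.0, 0.0]]
ft_force: [-0.2, 0.8, -0.5]
grip_width: 0.0853
[-0.12070345 -0.08148881  0.31502568]
```

Nominally that's s ≈ 0. I'll nudge a little more to feel for the stop.

```bash
python3 -m inch '[[-1,[0,-0.05,0],0],[-1,[0,-0.05,0],0],[-1,[0,0,0],0],[-1,[0,0,0],0],[-1,[0,0,0],0],[-1,[0,0,0],0],[-1,[0,0,0],0],[-1,[0,0,0],0]]'
python3 - <<'E'
from h import *
import cv2
cv2.imwrite("pics/wrist12.png",cv2.cvtColor(optics.get_image("wrist"),cv2.COLOR_RGB2BGR))
print(feed(env.observe()["position"]),env.observe()["ft_force"])
E
```

```text
time_s: 18.43
position: [0.5384, 0.058, 0.315]
tool_rot: [[0.0, -0.055, 0.998], [0.002, 0.998, 0.055], [-1.0, 0.002, 0.0]]
ft_force: [0.1, 10.3, 0.2]
grip_width: 0.0855
[-0.1207555  -0.08320341  0.31503519] [ 0.51346191 10.37357419  0.88772096]
```

View pics/wrist12.png

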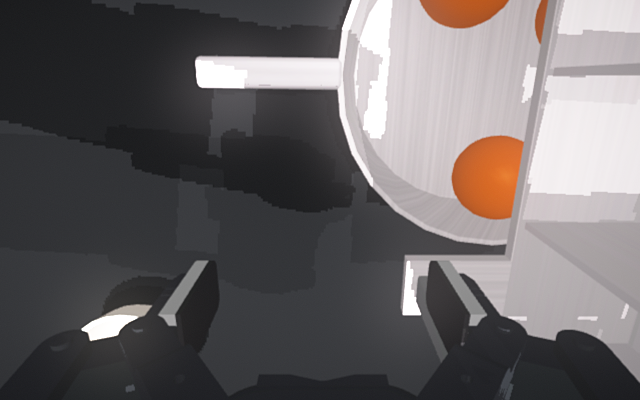

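The stop is reached: 10 N, steady, at the shut position. I'll back off and withdraw.

```bash
python3 -m inch '[[-1,[0,0.2,0],0],[-1,[0,0.1,0],0],[-1,[0,0,-0.4],0],[-1,[0,0,-0.8],0],[-1,[0,0,-1],0],[-1,[0,0,-1],0],[-1,[0,0,-1],0],[-1,[0,0,-0.5],0]]'
python3 -m inch '[[-1,[-0.5,0,0],0],[-1,[-0.8,-0.5,0],0],[-1,[-0.5,-1,0],0],[-1,[0,-1,0],0],[-1,[0,-1,0],0],[-1,[0,-0.5,0],0],[-1,[0,0,0],0],[-1,[0,0,0],0]]'
python3 - <<'E'
from h import *
import cv2
for n in ("top","scene"): cv2.imwrite(f"pics/{n}13.png",cv2.cvtColor(optics.get_image(n),cv2.COLOR_RGB2BGR))
t=cv2.imread("pics/top13.png");s=cv2.imread("pics/scene13.png")
cv2.imwrite("pics/s13c.png",cv2.resize(s[150:300,270:460],None,fx=4,fy=4,interpolation=3))
cv2.imwrite("pics/t13c.png",cv2.resize(t[90:290,150:390],None,fx=3.3,fy=3,interpolation=3))
T=C["top"]; print(proj(T,o-X*.07-Y*.1+[0,0,.186]))
E
```

```text
time_s: 19.15
position: [0.3944, 0.0584, 0.315]
tool_rot: [[-0.002, -0.054, 0.999], [-0.001, 0.999, 0.054], [-1.0, -0.0, -0.002]]
ft_force: [0.6, 0.1, 1.1]
grip_width: 0.0853
time_s: 19.82
position: [0.4036, -0.0619, 0.3691]
tool_rot: [[-0.0, -0.052, 0.999], [-0.0, 0.999, 0.052], [-1.0, -0.0, -0.0]]
ft_force: [0.2, 0.3, 0.1]
grip_width: 0.0852
(np.float64(312.0257702275045), np.float64(201.27132765805212))
```

View pics/s13c.png

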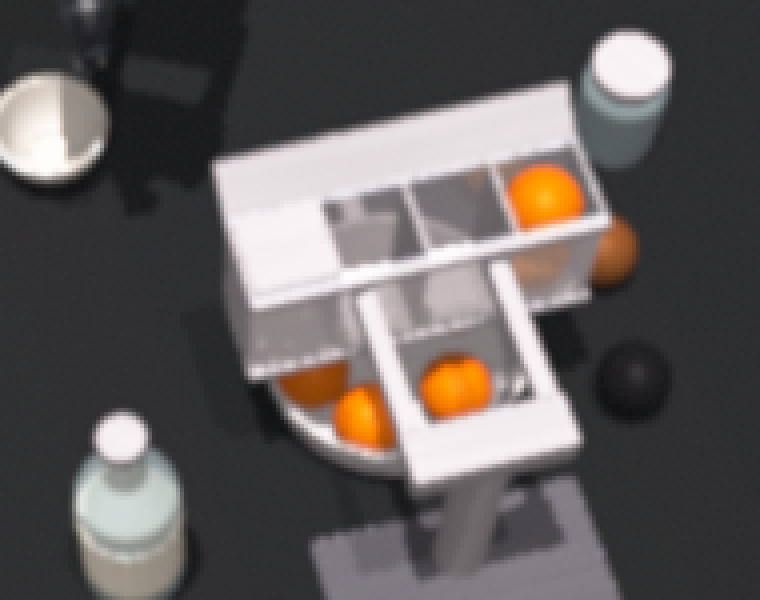

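View pics/t13c.png

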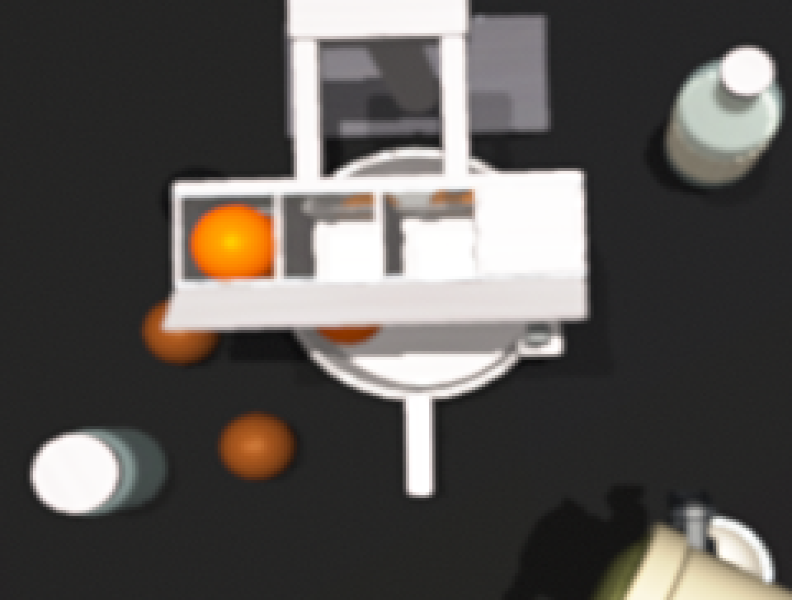

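Everything checks out: the post is back at its starting pixel (313,202). Four fruits are in the pan, three at the back (scene) and one at the front left (top). Bay 4 still holds two, and the bystanders haven't moved. Handing in.

```bash
python3 -c "
from rig import env
print(env.observe()['time_s'],env.observe()['ft_force']); print(env.close_job())"
```

```text
19.9167 [-0.53438799  0.54883361 -1.58104657]
the job is handed in; nothing more can be done
None
```

The job is done and handed in at about 20 s of the 67 s allowed; no verdict was reported.

**What I did:** I carried the pan by its handle between the bottle and bowl and stood it under the bays, about 30 mm from `bay_centre`, with the gate still shut. The tool could not be leaned back, so I did not grip the post. I turned the open jaws along the feeder's x and pushed the post with the side of one finger. The gate opened to about 0.212 m, emptying bays 2 and 3 (bay 1 holds the blank). I then pushed it back from the other side until it met a steady 10 N at the stop.

**Last checks:**
- **Fruit:** four mandarins are in the pan and two remain in bay 4.
- **Gate:** the post is back at its starting pixel, which means the gate is shut.
- **Pan:** it sits level on the cart. It sagged a little in the grip while carried.
- **Bystanders:** bottle, bowl and jar look unmoved, judged by eye.
- **Robot:** clear of everything, wrist force near zero.

**Possible disagreement:** one ball looked as if it were still in bay 3. Working out its position from the scene image put it in the front of the pan, and the final top view confirmed that.

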